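Reassemble the two brush washers

ROBOT

A 6-joint arm with a two-finger parallel gripper is mounted at the origin on the work surface. World frame = base frame: x ahead of the robot, y to its left, z up, the work surface at z = 0. Lengths are in mm, angles in rad, forces in N, time in s.
With the tool pointing down it reaches from about 350 to 775 mm from the base axis. Payload 7.3 kg.
Tool frame: the origin (TCP) lies on the centre line of the jaws, within the pads' length; the fingertips stand 17 mm ahead of it and the grasp point (between the pads) lies 2 mm behind it; z points along the fingers, y is the line along which they close (so a half turn about z gives the same grasp; the last joint's range is limited). The gripper opens to 92 mm and grips with 3 to 60 N. Pads are 19 mm wide; open, the fingers measure 130 mm over their backs; the gripper's body (75 mm by 190 mm) begins 47 mm behind the grasp point.
Start: joints at [-1.279, 0.342, 1.524, -0, 1.275, -0.146], TCP at [222.596, -475.494, 243.741] pointing down, gripper open.
Joint ranges: [-2.53, 2.53], [-0.77, 2.02], [0.04, 2.7], [-1, 4.14], [0.28, 2.66], [-3.11, 3.11]. Speed limits (rad/s): [2.57, 2.57, 3.14, 3.14, 3.14, 3.14].

INTERFACE

Orientations are given as [roll, pitch, yaw] about the fixed x, y, z axes, in that order (R = Rz(yaw) Ry(pitch) Rx(roll)).
In Python, from plant import bot gives the robot as it stands. The module is installed in compiled form; this text tells all that it offers.
- The arm moves only by the shell command python3 -m pendant 'ROWS'. ROWS is JSON, a list of rows, each a list of 3 entries, a list of its own where there are three numbers: the shift along the world's x, y, z as a fraction of full scale, then the turn, a rotation vector about the world's x, y, z as a fraction of full scale, then the opening, from -1 (shut) to 1 (fully open), so that 0 is half open. In form: [[[tx, ty, tz], [rx, ry, rz], claw], ...]. A call has exactly 10 rows; each row shifts and turns the commanded pose from where the row before left it; what a row does not reach is not made up. Full scale, the value 1, is 30 mm for a shift and 0.12 rad for a turn. A row lasts 1/12 s, in which the tool goes at most 41.7 mm and 7.16 degrees, less where a joint would pass 70% of its speed; a pose out of reach is approached as far as the arm can. A call with a number of a shift or a turn outside -1 to 1 is refused whole. A call with a gripper value outside its range is refused whole. The fingers move at their own pace and stop on an object; the grip force is fixed at half the most. Time passes only in rows, so rows that do not move let the fingers close, or fill a call up. It gives the time, the measured TCP pose, the force, the opening and the grip force at its end, in the units of the state.
- bot.get_obs(): the state, without advancing time (a new reading comes with each control period).
- bot.capture(name): name is "scene" or "top"; returns the picture (420x560x3 uint8, blue, green, red); there is no depth.
- bot.camera_params(name): a dict with "fovy" (degrees; the focal length in pixels is half the picture's height over the tangent of half this angle, whatever the lens; pixels are square), "cx", "cy" (the principal point, pixels), "camera_from_world" (4x4, takes a point from world to camera coordinates). Camera axes: x right, y down, z forward; pixel columns grow to the right and rows downward; lengths in mm; the calibration is good to about 2 mm. A picture is of the moment at which its call begins. camera_params takes no time and is no camera call.
- bot.close_job(): hands the job in; it is judged then, once.
The state is a dict: "time": time; "joint_positions": joint angles; "dq": joint speeds; "tau": joint torques, N m; "tool_pos": TCP position; "tcp_rot": TCP orientation; "contact_force": force on the tool from outside, world axes, zero at the start; "moment": the same for the moment, N m; "grip_width": finger opening in mm; "finger_force": force on a finger pad.
Only numpy, scipy, OpenCV 4.12 (cv2) and the standard library are available. Lean on these libraries where they do the work, as an engineer would, in place of code of your own. Each camera call takes 0.05 s, during which the arm holds its last target. There are 200 camera calls.

TASK

The two steel brush washers have been rinsed and lie in parts on the painter's table. Put both back together where their pots stand: first stand the strainer of the right size upright on its feet on the floor of each pot, then close each pot with the lid of its size, fully down and level. Leave the pots standing where they are and do not disturb the paint tube, the palette knife or the jar.

Things in the scene. Friction and masses are not known exactly. Their poses are not given: they have to be found in the camera images.
- pot_small: Small brush-washer pot: open round steel can, outside diameter 76 mm, height 70, wall 2.5, floor 4 mm thick; loose, about 0.18 kg. Wire bail fixed folded against its +x side, out to 44 mm from the axis, highest (54 mm) at the ears on +y and -y. Origin: centre of underside; z up.
- strainer_small: Small strainer: perforated disc, diameter 60 mm, on 14 mm feet, under a wire bow (wires at y +-18) with a wooden grip: level cylinder 12 mm thick, 30 long along own y, centred, axis 80 mm above the feet. 60 g. Origin: centre, underside of feet; z up. In its pot: origin 4 mm above the pot's, grip axis 14 mm above the rim; below the rim open fingers only a little.
- lid_small: Small lid: steel slip-on lid, outside diameter 88 mm; skirt 12 mm deep, inside 84 mm, goes over the pot's rim until its shoulder rests on it; hollow dome, top 38 mm above the lower edge; black knob diameter 22, from 46 to 66 mm, on a 10 mm neck. 90 g. Lies knob up. Origin: centre of lower edge; z up. Seated: origin 58 mm above the pot's.
- pot_large: Large brush-washer pot: open round steel can, outside diameter 104 mm, height 80, wall 2.5, floor 4 mm thick; loose, about 0.30 kg. Wire bail fixed folded against its +x side, out to 58 mm from the axis, highest (64 mm) at the ears on +y and -y. Origin: centre of underside; z up.
- strainer_large: Large strainer: perforated disc, diameter 88 mm, on 14 mm feet, under a wire bow (wires at y +-32) with a wooden grip: level cylinder 12 mm thick, 30 long along own y, centred, axis 90 mm above the feet. 100 g. Origin: centre, underside of feet; z up. In its pot: origin 4 mm above the pot's, grip axis 14 mm above the rim; below the rim open fingers only a little.
- lid_large: Large lid: steel slip-on lid, outside diameter 116 mm; skirt 12 mm deep, inside 112 mm, goes over the pot's rim until its shoulder rests on it; hollow dome, top 38 mm above the lower edge; black knob diameter 22, from 46 to 66 mm, on a 10 mm neck. 140 g. Lies knob up. Origin: centre of lower edge; z up. Seated: origin 68 mm above the pot's.
- paint_tube: Bystander: metal paint tube with a green band and white cap, 130 mm long along its own x (cap at -x), 36 mm wide, 22 mm high, lying on the table; leave alone. Origin: under its middle.
- palette_knife: Bystander: palette knife with a dark wooden handle (towards own -x), 190 mm long along own x, 18 mm wide, 13 mm high, lying on the table; leave alone. Origin: on the table, about its middle.
- medium_jar: Bystander: closed glass jar, 54 mm diameter, 70 mm high, standing at the far side of the table; leave alone. Origin: centre of the underside.
There are look-alikes about, which are no part of the job. What is shaped like the lid_large but orange is not meant.

How it is judged:
By the outcome, as a careful person would: the job done as asked, in the order asked, and still so for the second after the job is handed in, with the robot touching nothing.
It also fails if it takes over 134 s, if anything falls off the work surface, if the arm or the gripper's body presses on something with over 40 N, if the wrist force passes 120 N, or if a joint passes its speed limit or range.

## Working session

There is one attempt and no reset: what is moved stays moved. The work goes in short steps, Python scripts to look and compute and a shell command to move; the robot and the scene stay as the last step left them, time stands still between calls to the robot, and variables do not carry over. Pictures are saved under pics/ and viewed, at most 14 in all, crops included, and the job is handed in when it is done.

```bash
mkdir -p pics
python3 - <<'E'
from plant import bot
import cv2,numpy as np
for n in("scene","top"):
    im=bot.capture(n); cv2.imwrite(f"pics/{n}0.png",im); p=bot.camera_params(n); print(n,p["fovy"],p["cx"],p["cy"]);print(np.round(p["camera_from_world"],4).tolist())
o=bot.get_obs();print(o)
E
```

```text
scene 49.57322891986 282.6780377384035 215.672743885579
[[0.6069, 0.7948, 0.0003, -375.5228], [0.4745, -0.362, -0.8024, -275.1397], [-0.6376, 0.4871, -0.5968, 1394.6074], [0.0, 0.0, 0.0, 1.0]]
top 55.10145334543499 282.96773758386877 217.1527606912205
[[0.0207, -0.9995, -0.0243, 6.4605], [-0.9935, -0.0178, -0.1124, 619.5236], [0.112, 0.0265, -0.9934, 781.8326], [0.0, 0.0, 0.0, 1.0]]
{'time': 0.1, 'joint_positions': array([-1.27899267e+00,  3.42621665e-01,  1.52492717e+00,  1.03036477e-05,
        1.27539937e+00, -1.45988854e-01]), 'dq': array([-0.00022461, -0.00070928, -0.00326718,  0.00144473,  0.00053669,
        0.00084965]), 'tau': array([ 2.33865685e-03, -4.32003343e+01, -2.44695175e+01,  7.19865435e-02,
        5.26276580e-02, -4.56157215e-05]), 'tool_pos': array([ 222.49763085, -475.14208659,  243.12875137]), 'tcp_rot': array([-3.14025295e+00, -2.06942465e-04,  4.37789362e-01]), 'contact_force': array([-0.03473598,  0.426128  , -0.13520587]), 'moment': array([-0.02023801, -0.01836185, -0.0400908 ]), 'finger_force': 0.0, 'grip_width': 92.0091854050081}
```

View pics/scene0.png

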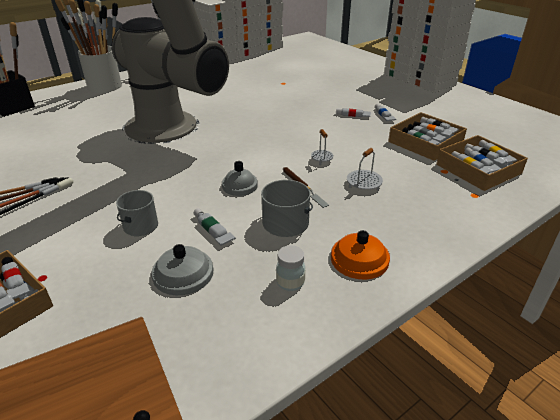

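View pics/top0.png

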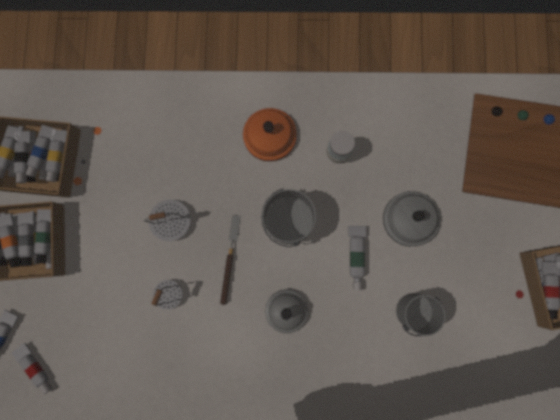

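The scene view shows the steel large lid at (183,268), the orange look-alike at (360,255) and the small lid at (239,180). The large pot is at (286,208) and the small pot at (138,213). The strainers are at (320,157) for the small one and (365,180) for the large one. In the top view, the steel large lid is at (412,218) and the orange one at (270,134); the task wants the steel one. I'll enlarge the top view to confirm.

Run:
```python
import cv2,numpy as np
t=cv2.imread("pics/top0.png"); s=cv2.imread("pics/scene0.png")
c=cv2.convertScaleAbs(cv2.resize(t[100:345,140:460],None,fx=2.4,fy=2.4,interpolation=cv2.INTER_CUBIC),alpha=1.5)
cv2.imwrite("pics/topc.png",c)
c=cv2.convertScaleAbs(cv2.resize(s[120:300,100:400],None,fx=2.6,fy=2.6,interpolation=cv2.INTER_CUBIC),alpha=1.2)
cv2.imwrite("pics/scenec.png",c)
```

```text
(no output)
```

View pics/topc.png

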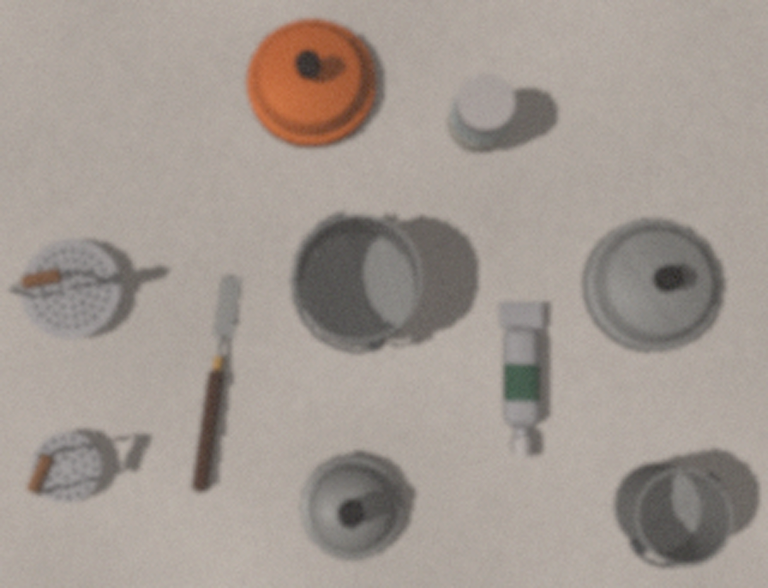

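View pics/scenec.png

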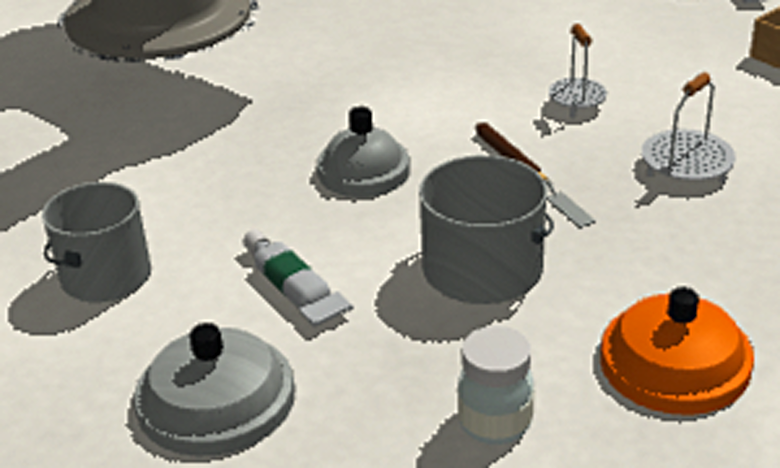

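The crops show the steel large lid at topc (653,285) and the orange look-alike at topc (312,83). I'm rejecting the orange one and using the steel lid. Next I'll turn these pixels into positions.

```bash
cat > h.py <<'E'
from plant import bot
import cv2,numpy as np
def cam(n):
    p=bot.camera_params(n); f=210/np.tan(np.radians(p["fovy"]/2)); T=np.array(p["camera_from_world"]); return p,f,T
def ray(n,u,v):
    p,f,T=cam(n); R=T[:3,:3]; return -R.T@T[:3,3], R.T@np.array([(u-p["cx"])/f,(v-p["cy"])/f,1])
def onz(n,u,v,z):
    c,d=ray(n,u,v); return c+d*(z-c[2])/d[2]
def proj(n,P):
    p,f,T=cam(n); q=T[:3,:3]@np.asarray(P,float)+T[:3,3]; return np.array([p["cx"]+f*q[0]/q[2],p["cy"]+f*q[1]/q[2]])
def tri(a,b):
    A=[];B=[]
    for n,uv in(("scene",a),("top",b)):
        c,d=ray(n,*uv); d/=np.linalg.norm(d); M=np.eye(3)-np.outer(d,d); A.append(M);B.append(M@c)
    return np.linalg.lstsq(np.vstack(A),np.hstack(B),rcond=None)[0]
def blob(m,roi):
    x0,y0,x1,y1=roi; s=m[y0:y1,x0:x1].astype(np.uint8); n,l,st,c=cv2.connectedComponentsWithStats(s,connectivity=8)
    k=1+np.argmax(st[1:,4]); ys,xs=np.nonzero(l==k); pts=np.c_[xs+x0,ys+y0].astype(np.float32)
    r=cv2.fitLine(pts,cv2.DIST_L2,0,.01,.01).ravel(); t=(pts-r[2:])@r[:2]
    return pts.mean(0),len(pts),r[2:]+r[:2]*t.min(),r[2:]+r[:2]*t.max()
E
python3 - <<'E'
from h import *
s=cv2.imread("pics/scene0.png");t=cv2.imread("pics/top0.png");np.set_printoptions(precision=1,suppress=True)
ds=s.max(2)<50
T=lambda u,v:(140+u/2.4,100+v/2.4)
for nm,roi,tb in(("lidL",(165,238,195,262),T(653.5,285)),("lidS",(230,158,246,174),T(355,506))):
    c,n,_,_=blob(ds,roi); print(nm,c,n,"scene z56",onz("scene",*c,56),"top outline z5",onz("top",*tb,5))
for nm,roi,tb in(("lidL",(165,238,195,262),T(665,277)),("lidS",(230,158,246,174),T(351,512))):
    c,n,_,_=blob(ds,roi); print(nm,"tri knob",tri(c,tb))
h=lambda I:cv2.cvtColor(I,cv2.COLOR_BGR2HSV)
def br(I):
    H=h(I).astype(int); return ((H[...,0]<16)&(H[...,1]>110)&(H[...,2]>50))
for nm,rs,rt,z in(("strL",(355,143,378,160),(145,205,170,228),90),("strS",(312,124,332,142),(148,285,166,308),80)):
    a=blob(br(s),rs);b=blob(br(t),rt); print(nm,a[0],a[1],b[0],b[1]);print(" tri",tri(a[0],b[0]),"scene",onz("scene",*a[0],z),"top",onz("top",*b[0],z))
    for n,q in(("scene",a),("top",b)):
        d=onz(n,*q[3],z)-onz(n,*q[2],z); print("  axis",n,np.arctan2(d[1],d[0]),np.linalg.norm(d))
# strainer discs from crops
print("strL disc top",onz("top",*T(72.5,289),14),"scene",onz("scene",100+688/2.6,120+155/2.6,14))
print("strS disc top",onz("top",*T(69.5,466),14),"scene",onz("scene",100+578/2.6,120+93/2.6,14))
# pot rims: top crop extents, scene crop extents
print("potL top",onz("top",*T(358.5,283),80),"scene",onz("scene",100+482.5/2.6,120+191/2.6,80))
print("potS top",onz("top",*T(683,514),70),"scene",onz("scene",100+93/2.6,120+209/2.6,70))
E
```

```text
lidL [178.9 251.6] 149 scene z56 [ 626.1 -247.3   56. ] top outline z5 [ 624.2 -250.8    5. ]
lidS [238.5 166.3] 79 scene z56 [432.3   9.1  56. ] top outline z5 [429.6   5.1   5. ]
lidL tri knob [ 625.  -246.2   54.6]
lidS tri knob [431.3   8.5  55.7]
strL [368.2 151.1] 35 [156.2 215.8] 4
 tri [611.8 258.7  92.2] scene [609.3 263.   90. ] top [611.4 258.7  90. ]
  axis scene 1.7423208578313294 30.449534584925427
  axis top -1.2276960653322668 4.20620527260248
strS [322.9 132.2] 25 [157.2 293.5] 4
 tri [464.7 248.8  86.9] scene [454.2 257.3  80. ] top [464.7 251.9  80. ]
  axis scene -0.42129378621479235 35.454008909557956
  axis top -0.26075850642839987 5.847142488300485
strL disc top [610.5 255.   14. ] scene [613.3 258.3  14. ]
strS disc top [458.5 249.6  14. ] scene [460.  254.7  14. ]
potL top [613.    4.9  80. ] scene [621.3   5.7  80. ]
potS top [ 437.1 -251.8   70. ] scene [ 440.2 -250.    70. ]
```

Run:
```python
from h import *
s=cv2.imread("pics/scene0.png");t=cv2.imread("pics/top0.png");np.set_printoptions(precision=2,suppress=True)
def br(I,sat):
    H=cv2.cvtColor(cv2.GaussianBlur(I,(3,3),0),cv2.COLOR_BGR2HSV).astype(int); return ((H[...,0]<18)&(H[...,1]>sat)&(H[...,2]>40))
for nm,rs,rt,z in(("strL",(355,143,378,160),(145,205,170,228),90),("strS",(312,124,332,142),(148,285,166,308),80)):
    a=blob(br(s,110),rs);b=blob(br(t,75),rt); print(nm,a[1],b[:2]);print(" tri",tri(a[0],b[0]),"top",onz("top",*b[0],z))
    d=onz("top",*b[3],z)-onz("top",*b[2],z); print("  axis",np.arctan2(d[1],d[0]),np.linalg.norm(d))
e=lambda I,x,y,w,k,a:cv2.convertScaleAbs(cv2.resize(I[y:y+int(w*.75),x:x+w],(400,300),interpolation=cv2.INTER_CUBIC),alpha=a)
m=np.vstack([np.hstack([e(t,245,178,100,4,1.8),e(t,385,280,80,4,1.8)]),np.hstack([e(s,250,170,80,4,1.3),e(s,105,180,80,4,1.3)])])
cv2.imwrite("pics/pots.png",m)
```

```text
strL 38 (array([156.62, 215.58], dtype=float32), 55)
 tri [612.14 258.26  91.31] top [611.78 258.04  90.  ]
  axis -1.33740339502438 26.25355145127088
strS 26 (array([156.33, 296.59], dtype=float32), 54)
 tri [459.17 252.98  81.6 ] top [458.92 253.36  80.  ]
  axis -0.3565818083471174 26.391861993712673
```

View pics/pots.png

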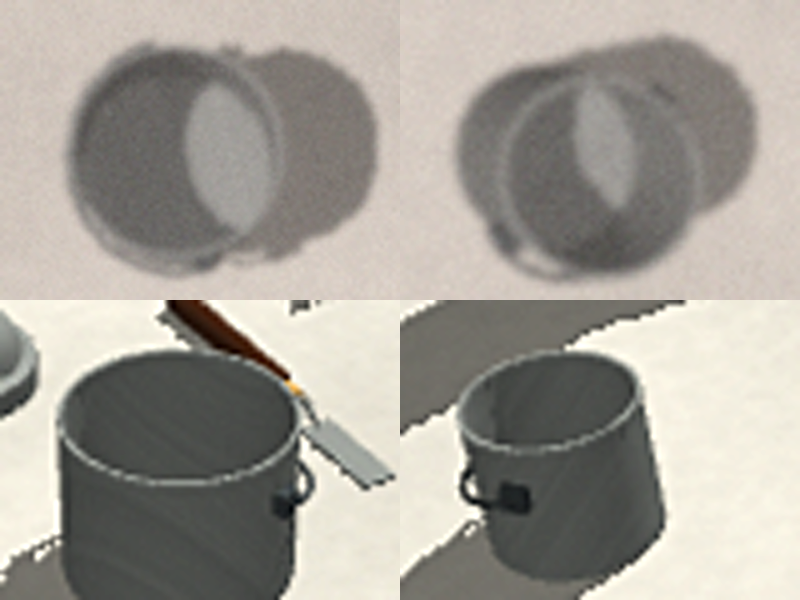

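Run:
```python
from h import *
from scipy.optimize import least_squares as ls
np.set_printoptions(precision=1,suppress=True)
def fit(n,pts,z,k,ox,oy,X,Y):
    P=np.array([onz(n,(u-X+.5)*k-.5+ox,(v-Y+.5)*k-.5+oy,z)[:2] for u,v in pts])
    r=ls(lambda q:np.hypot(*(P-q[:2]).T)-q[2],[*P.mean(0),50]); return r.x,r.fun
print("L top",*fit("top",[(69,155),(178,48),(284,150),(230,66),(245,236),(90,95)],80,.25,245,178,0,0))
print("L scn",*fit("scene",[(57,425),(300,405),(185,486),(175,350),(100,366),(262,366),(110,468),(262,465)],80,.2,250,170,0,300))
print("S top",*fit("top",[(497,165),(590,76),(698,165),(600,272),(525,245),(670,245)],70,.2,385,280,400,0))
print("S scn",*fit("scene",[(458,415),(643,385),(540,452),(550,351),(490,445),(620,425)],70,.2,105,180,400,300))
```

```text
L top [616.    6.3  51.1] [ 0.3  0.8  0.5 -0.9 -0.3 -0.5]
L scn [618.    8.4  51. ] [ 1.3  0.2  1.5 -0.7 -0.2  0.6 -1.8 -0.8]
S top [ 436.6 -250.6   37. ] [ 0.2 -0.8  1.  -1.2  1.  -0.2]
S scn [ 435.7 -249.8   37.7] [ 0.1 -0.5  0.5  0.2 -0.7  0.3]
```

Positions in mm:

| Part | x | y | Grip axis (rad) |
|---|---|---|---|
| Large pot | 617 | 7 | – |
| Small pot | 436 | -250 | – |
| Large lid | 625 | -247 | – |
| Small lid | 431 | 8 | – |
| Large strainer | 612 | 258 | 1.78 |
| Small strainer | 459 | 253 | -0.38 |

I'll move to the large strainer first.

```bash
python3 -m pendant '[[[0.5,0.95,0],[0,0,0.44],1],[[0.5,0.95,0],[0,0,0.44],1],[[0.5,0.95,0],[0,0,0.44],1],[[0.5,0.95,0],[0,0,0.44],1],[[0.5,0.95,0],[0,0,0.44],1],[[0.5,0.95,0],[0,0,0.44],1],[[0.5,0.95,0],[0,0,0.44],1],[[0.5,0.95,0],[0,0,0.44],1],[[0.5,0.95,0],[0,0,0.44],1],[[0.5,0.95,0],[0,0,0.44],1]]'; python3 -m pendant '[[[0.5,0.95,0],[0,0,0.44],1],[[0.5,0.95,0],[0,0,0.44],1],[[0.5,0.95,0],[0,0,0.44],1],[[0.5,0.95,0],[0,0,0.44],1],[[0.5,0.95,0],[0,0,0.44],1],[[0.5,0.95,0],[0,0,0.44],1],[[0.5,0.95,0],[0,0,0.44],1],[[0.5,0.95,0],[0,0,0.44],1],[[0.5,0.95,0],[0,0,0.44],1],[[0.5,0.95,0],[0,0,0.44],1]]'
```

```text
time: 0.93
tool_pos: [372.9, -188.9, 243.6]
tcp_rot: [-3.141, -0.0, 0.968]
contact_force: [0.2, -0.3, -0.3]
grip_width: 91.9
finger_force: 0.0
time: 1.77
tool_pos: [522.8, 96.2, 243.4]
tcp_rot: [-3.141, 0.0, 1.497]
contact_force: [0.3, -1.5, 0.9]
grip_width: 91.9
finger_force: 0.0
```

```bash
python3 -m pendant '[[[0.5,0.9,0],[0,0,0.4],0.1],[[0.5,0.9,0],[0,0,0.4],0.1],[[0.5,0.9,-0.3],[0,0,0.4],0.1],[[0.5,0.9,-0.5],[0,0,0.4],0.1],[[0.5,0.9,-0.8],[0,0,0.4],0.1],[[0.47,0.9,-0.8],[0,0,0.36],0.1],[[0,0,-0.7],[0,0,0],0.1],[[0,0,-0.4],[0,0,0],0.1],[[0,0,0],[0,0,0],0.1],[[0,0,0],[0,0,0],0.1]]'
python3 - <<'E'
from h import *
for n,(x,y) in(("scene",(285,60)),("top",(85,150))):
    I=bot.capture(n); c=I[y:y+130,x:x+150] ; cv2.imwrite("pics/g_%s.png"%n,c)
a=cv2.imread("pics/g_scene.png");b=cv2.imread("pics/g_top.png")
cv2.imwrite("pics/g1.png",cv2.convertScaleAbs(cv2.resize(np.hstack([a,b]),(800,347),interpolation=cv2.INTER_CUBIC),alpha=1.3))
E
```

```text
time: 2.6
tool_pos: [611.2, 256.4, 137.8]
tcp_rot: [-3.139, 0.0, 1.777]
contact_force: [0.2, 0.6, 0.8]
grip_width: 50.8
finger_force: 0.0
```

View pics/g1.png

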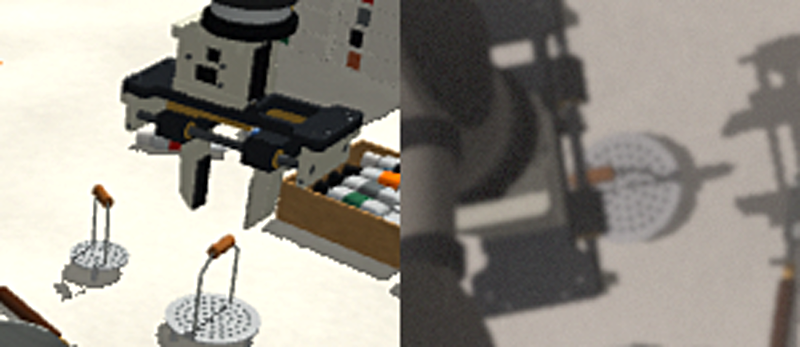

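The scene crop puts the fingertip midpoint (224,215) directly above the large strainer's grip (222,247). I'll descend and grip.

```bash
python3 -m pendant '[[[0.03,0.05,-0.4],[0,0,0],0.1],[[0,0,-0.4],[0,0,0],0.1],[[0,0,-0.4],[0,0,0],0.1],[[0,0,-0.33],[0,0,0],0.1],[[0,0,0],[0,0,0],0.1],[[0,0,0],[0,0,0],-1],[[0,0,0],[0,0,0],-1],[[0,0,0],[0,0,0],-1],[[0,0,0],[0,0,0],-1],[[0,0,0],[0,0,0],-1]]'
```

```text
time: 3.53
tool_pos: [612.9, 258.1, 93.4]
tcp_rot: [3.14, -0.0, 1.777]
contact_force: [0.5, 1.0, 1.2]
grip_width: 21.8
finger_force: 0.0
```

```bash
python3 -m pendant '[[[0,0,0],[0,0,0],-1],[[0,0,0],[0,0,0],-1],[[0,0,0],[0,0,0],-1],[[0,0,0],[0,0,0],-1],[[0,0,0.3],[0,0,0],-1],[[0,0,0.6],[0,0,0],-1],[[0,0,0.9],[0,0,0],-1],[[0,0,1],[0,0,0],-1],[[0,0,1],[0,0,0],-1],[[0,0,0],[0,0,0],-1]]'
```

```text
time: 4.37
tool_pos: [615.3, 258.8, 214.7]
tcp_rot: [3.129, -0.001, 1.777]
contact_force: [0.3, 0.8, -0.6]
grip_width: 10.9
finger_force: 30.0
```

```bash
python3 -m pendant '[[[0,-0.4,0],[0,0,0],-1],[[0,-0.8,0],[0,0,0],-1],[[0,-1,0],[0,0,0],-1],[[0,-1,0],[0,0,0],-1],[[0,-1,0],[0,0,0],-1],[[0,-1,0],[0,0,0],-1],[[0,-1,0],[0,0,0],-1],[[0,-1,0],[0,0,0],-1],[[0,-0.8,0],[0,0,0],-1],[[0,-0.38,0],[0,0,0],-1]]';python3 -m pendant '[[[0,0,0],[0,0,0],-1],[[0,0,-0.1],[0,0,0],-1],[[0,0,-0.4],[0,0,0],-1],[[0,0,-0.4],[0,0,0],-1],[[0,0,-0.1],[0,0,0],-1],[[0,0,0],[0,0,0],-1],[[0,0,0],[0,0,0],-1],[[0,0,0],[0,0,0],-1],[[0,0,0],[0,0,0],-1],[[0,0,0],[0,0,0],-1]]'
python3 - <<'E'
from h import *
a=bot.capture("scene")[70:270,200:380]; b=bot.capture("top")[150:290,215:341]
cv2.imwrite("pics/g2.png",cv2.convertScaleAbs(np.hstack([cv2.resize(a,(400,444),interpolation=cv2.INTER_CUBIC),cv2.resize(b,(400,444),interpolation=cv2.INTER_CUBIC)]),alpha=1.3))
print(bot.get_obs()["tool_pos"],bot.get_obs()["tcp_rot"])
E
```

```text
time: 5.2
tool_pos: [611.5, 2.7, 205.3]
tcp_rot: [-3.138, 0.0, 1.774]
contact_force: [0.5, 0.6, -1.8]
grip_width: 10.8
finger_force: 30.0
time: 6.03
tool_pos: [612.9, 6.8, 177.5]
tcp_rot: [3.14, 0.0, 1.777]
contact_force: [-0.5, -0.4, -1.2]
grip_width: 11.1
finger_force: 30.0
[612.74332485   6.61977554 177.25387106] [3.14082182e+00 2.16176740e-04 1.77696503e+00]
```

View pics/g2.png

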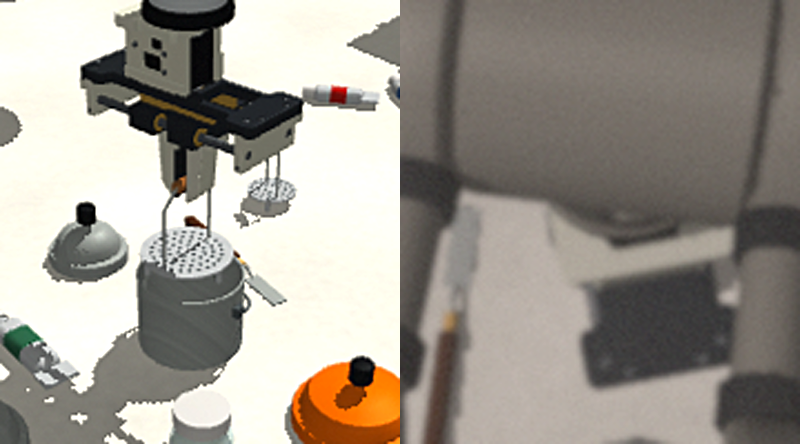

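The scene crop shows the large strainer held, with its disc centred near (188,252) just above the pot mouth. I'll work out the offset.

Run:
```python
from h import *
print(onz("scene",200+188/2.222,70+252/2.222,99),proj("scene",[612.8,6.7,99]),proj("scene",[617,7.3,80]))
I=bot.capture("scene"); 
cv2.imwrite("pics/g3.png",cv2.convertScaleAbs(cv2.resize(I[140:240,245:325],(640,800),interpolation=cv2.INTER_CUBIC)[:600],alpha=1.3))
```

```text
[612.68679082   9.68073265  99.        ] [283.508137   183.90282059] [284.93537298 192.28820696]
```

View pics/g3.png

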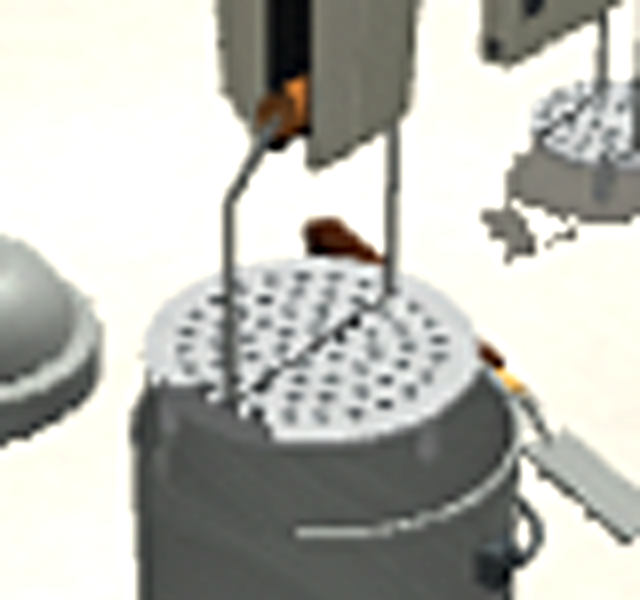

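The disc centre is about (312,348) in this crop, which is roughly (613,8) against the pot centre at (617,7.5). I'll correct by +4.5 in x and lower it.

```bash
python3 -m pendant '[[[0.15,-0.02,0],[0,0,0],-1],[[0,0,0],[0,0,0],-1],[[0,0,-0.2],[0,0,0],-1],[[0,0,-0.4],[0,0,0],-1],[[0,0,-0.5],[0,0,0],-1],[[0,0,-0.5],[0,0,0],-1],[[0,0,-0.5],[0,0,0],-1],[[0,0,-0.3],[0,0,0],-1],[[0,0,0],[0,0,0],-1],[[0,0,0],[0,0,0],-1]]'
```

```text
time: 7.02
tool_pos: [617.0, 6.0, 104.5]
tcp_rot: [-3.141, -0.0, 1.777]
contact_force: [0.3, 0.4, -2.0]
grip_width: 10.8
finger_force: 30.0
```

```bash
python3 -m pendant '[[[0,0,-0.07],[0,0,0],-1],[[0,0,-0.07],[0,0,0],-1],[[0,0,-0.07],[0,0,0],-1],[[0,0,0],[0,0,0],-1],[[0,0,0],[0,0,0],-1],[[0,0,0],[0,0,0],-1],[[0,0,0],[0,0,0],-1],[[0,0,0],[0,0,0],-1],[[0,0,0],[0,0,0],-1],[[0,0,0],[0,0,0],-1]]'
```

```text
time: 7.85
tool_pos: [617.1, 6.0, 98.6]
tcp_rot: [3.141, 0.0, 1.777]
contact_force: [-0.1, -0.9, -2.1]
grip_width: 10.8
finger_force: 30.0
```

```bash
python3 -m pendant '[[[0,0,-0.04],[0,0,0],-1],[[0,0,-0.03],[0,0,0],-1],[[0,0,0],[0,0,0],-1],[[0,0,0],[0,0,0],-1],[[0,0,0],[0,0,0],-1],[[0,0,0],[0,0,0],-1],[[0,0,0],[0,0,0],-1],[[0,0,0],[0,0,0],-1],[[0,0,0],[0,0,0],-1],[[0,0,0],[0,0,0],-1]]'
```

```text
time: 8.68
tool_pos: [617.1, 5.9, 96.9]
tcp_rot: [3.141, 0.0, 1.777]
contact_force: [-2.3, -0.3, 4.8]
grip_width: 10.9
finger_force: 30.0
```

The feet touch the floor at the expected height. I'll release with a small opening and lift.

```bash
python3 -m pendant '[[[0,0,0],[0,0,0],-0.45],[[0,0,0],[0,0,0],-0.45],[[0,0,0],[0,0,0],-0.45],[[0,0,0],[0,0,0],-0.45],[[0,0,0.2],[0,0,0],-0.45],[[0,0,0.4],[0,0,0],-0.45],[[0,0,0.8],[0,0,0],-0.45],[[0,0,1],[0,0,0],-0.2],[[0,0,1],[0,0,0],0],[[0,0,0.6],[0,0,0],0]]'
python3 - <<'E'
from h import *
I=bot.capture("scene"); 
cv2.imwrite("pics/g4.png",cv2.convertScaleAbs(cv2.resize(I[110:260,200:400],(800,600),interpolation=cv2.INTER_CUBIC),alpha=1.3))
E
```

```text
time: 9.52
tool_pos: [618.1, 6.0, 220.3]
tcp_rot: [3.137, 0.001, 1.777]
contact_force: [0.3, -0.9, -0.3]
grip_width: 40.8
finger_force: 0.0
```

View pics/g4.png

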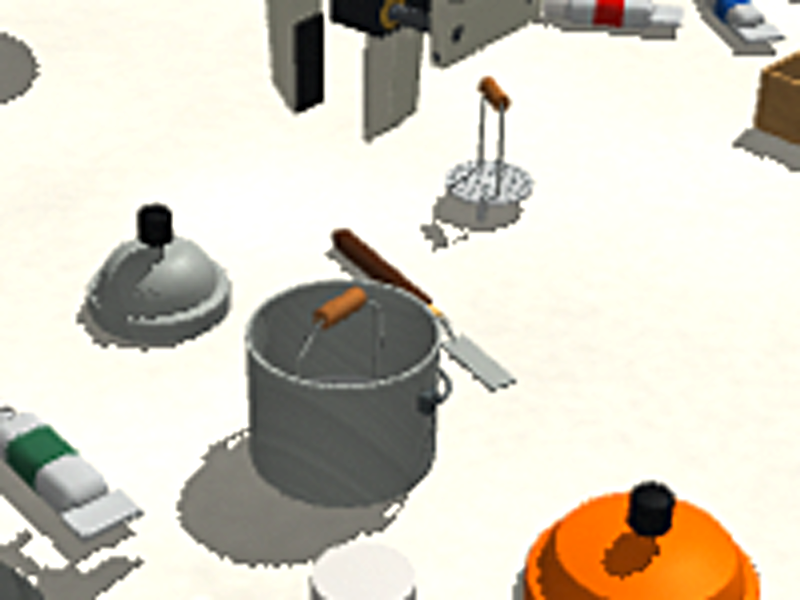

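The crop shows the large strainer standing in its pot, with the grip at (341,306) above the rim and level. Next is the small strainer.

```bash
python3 -m pendant '[[[-0.5,0.8,0],[0,0,0.8],0],[[-0.6,0.9,0],[0,0,0.9],0],[[-0.6,0.95,0],[0,0,0.95],0],[[-0.6,0.95,0],[0,0,0.95],0],[[-0.6,0.95,0],[0,0,0.95],0],[[-0.6,0.95,0],[0,0,0.95],0],[[-0.6,0.95,0],[0,0,0.95],0],[[-0.6,0.95,0],[0,0,0.95],0],[[-0.57,0.83,-0.3],[0,0,0.77],0],[[0,0,-0.6],[0,0,0],0]]'; python3 -m pendant '[[[0,0,-0.8],[0,0,0],0],[[0,0,-0.4],[0,0,0],0],[[0,0,-0.1],[0,0,0],0],[[0,0,0],[0,0,0],0],[[0,0,0],[0,0,0],0],[[0,0,0],[0,0,0],0],[[0,0,0],[0,0,0],0],[[0,0,0],[0,0,0],0],[[0,0,0],[0,0,0],0],[[0,0,0],[0,0,0],0]]'
python3 - <<'E'
from h import *
I=bot.capture("scene");print(bot.get_obs()["tool_pos"],bot.get_obs()["tcp_rot"])
cv2.imwrite("pics/g5.png",cv2.convertScaleAbs(cv2.resize(I[80:200,260:400],(700,600),interpolation=cv2.INTER_CUBIC),alpha=1.3))
E
```

```text
time: 10.4
tool_pos: [457.1, 257.2, 191.4]
tcp_rot: [3.137, 0.002, 2.767]
contact_force: [-0.7, -0.1, -0.3]
grip_width: 45.9
finger_force: 0.0
time: 11.23
tool_pos: [459.1, 252.9, 150.7]
tcp_rot: [3.141, 0.0, 2.757]
contact_force: [-0.2, -0.9, 0.8]
grip_width: 46.2
finger_force: 0.0
[459.06701272 252.90462168 150.63970067] [3.14128892e+00 2.68089403e-04 2.75736670e+00]
```

View pics/g5.png

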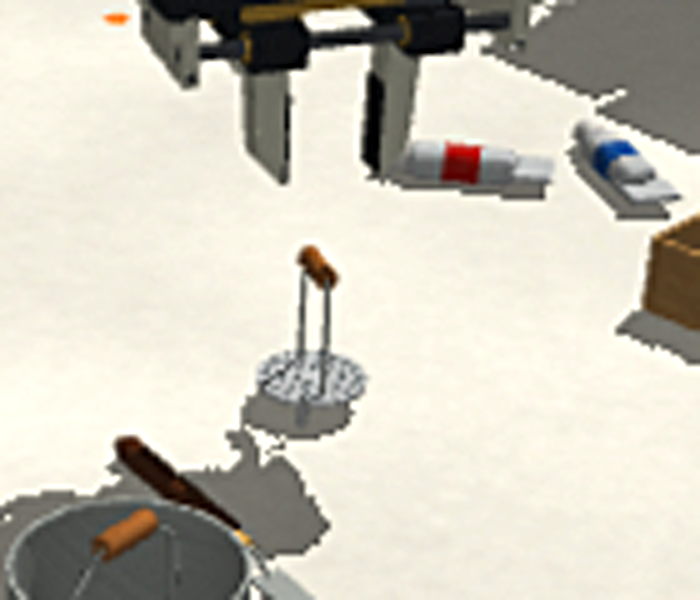

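The fingertips straddle the small strainer's grip (318,267), so I'll descend and close.

```bash
python3 -m pendant '[[[0,0,-0.4],[0,0,0],0],[[0,0,-0.6],[0,0,0],0],[[0,0,-0.7],[0,0,0],0],[[0,0,-0.4],[0,0,0],0],[[0,0,-0.19],[0,0,0],0],[[0,0,0],[0,0,0],0],[[0,0,0],[0,0,0],-1],[[0,0,0],[0,0,0],-1],[[0,0,0],[0,0,0],-1],[[0,0,0],[0,0,0],-1]]'; python3 -m pendant '[[[0,0,0],[0,0,0],-1],[[0,0,0],[0,0,0],-1],[[0,0,0],[0,0,0],-1],[[0,0,0],[0,0,0],-1],[[0,0,0],[0,0,0],-1],[[0,0,0.3],[0,0,0],-1],[[0,0,0.6],[0,0,0],-1],[[0,0,1],[0,0,0],-1],[[0,0,1],[0,0,0],-1],[[0,0,1],[0,0,0],-1]]'
```

```text
time: 12.12
tool_pos: [459.4, 253.1, 82.5]
tcp_rot: [3.14, 0.001, 2.757]
contact_force: [0.3, 0.3, 0.8]
grip_width: 23.7
finger_force: 0.0
time: 12.95
tool_pos: [458.6, 252.8, 200.3]
tcp_rot: [-3.141, -0.001, 2.757]
contact_force: [1.0, 0.5, -0.1]
grip_width: 11.1
finger_force: 30.0
```

```bash
python3 -m pendant '[[[-0.07,-0.4,0],[0,0,0],-1],[[-0.07,-0.8,0],[0,0,0],-1],[[-0.07,-1,0],[0,0,0],-1],[[-0.07,-1,0],[0,0,0],-1],[[-0.07,-1,0],[0,0,0],-1],[[-0.08,-1,0],[0,0,0],-1],[[-0.08,-1,0],[0,0,0],-1],[[-0.08,-1,0],[0,0,0],-1],[[-0.08,-1,0],[0,0,0],-1],[[-0.08,-1,0],[0,0,0],-1]]'; python3 -m pendant '[[[0,-1,0],[0,0,0],-1],[[0,-1,0],[0,0,0],-1],[[0,-1,0],[0,0,0],-1],[[0,-1,0],[0,0,0],-1],[[0,-1,0],[0,0,0],-1],[[0,-1,0],[0,0,0],-1],[[0,-0.8,0],[0,0,0],-1],[[0,-0.5,-0.2],[0,0,0],-1],[[0,-0.27,-0.5],[0,0,0],-1],[[0,0,-0.4],[0,0,0],-1]]'; python3 -m pendant '[[[0,0,0],[0,0,0],-1],[[0,0,0],[0,0,0],-1],[[0,0,0],[0,0,0],-1],[[0,0,0],[0,0,0],-1],[[0,0,0],[0,0,0],-1],[[0,0,0],[0,0,0],-1],[[0,0,0],[0,0,0],-1],[[0,0,0],[0,0,0],-1],[[0,0,0],[0,0,0],-1],[[0,0,0],[0,0,0],-1]]'
python3 - <<'E'
from h import *
I=bot.capture("scene");o=bot.get_obs()["tool_pos"];print(o,proj("scene",[o[0],o[1],o[2]-82+14]),proj("scene",[436.2,-250.2,70]))
cv2.imwrite("pics/g6.png",cv2.convertScaleAbs(cv2.resize(I[150:250,95:180],(510,600),interpolation=cv2.INTER_CUBIC),alpha=1.3))
E
```

```text
time: 13.78
tool_pos: [435.8, -24.5, 198.9]
tcp_rot: [3.141, -0.0, 2.758]
contact_force: [0.3, 0.5, -0.4]
grip_width: 11.0
finger_force: 30.0
time: 14.62
tool_pos: [436.2, -251.7, 164.8]
tcp_rot: [-3.141, 0.0, 2.756]
contact_force: [-0.3, 0.7, -0.8]
grip_width: 11.1
finger_force: 30.0
time: 15.45
tool_pos: [436.5, -250.2, 165.8]
tcp_rot: [3.142, 0.0, 2.757]
contact_force: [0.7, 0.1, -0.6]
grip_width: 11.2
finger_force: 30.0
[ 436.49837655 -250.20892062  165.76217135] [132.33943106 188.51892881] [134.89719973 199.55920523]
```

View pics/g6.png

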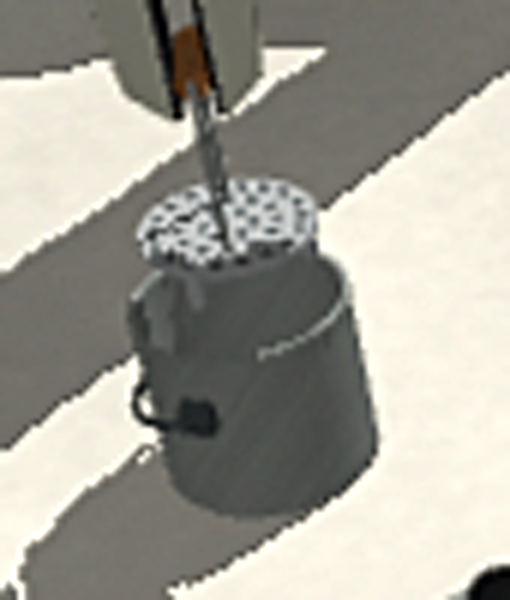

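Run:
```python
from h import *
from scipy.optimize import least_squares as ls
np.set_printoptions(precision=1,suppress=True)
print(proj("scene",[436.5,-250.2,163.8]),"seen grip",95+190/6,150+62/6)
for z in(96,98,101):
    P=np.array([onz("scene",95+u/6,150+v/6,z)[:2] for u,v in[(137,228),(320,215),(235,178),(210,268),(148,252),(300,186),(165,195)]])
    r=ls(lambda q:np.hypot(*(P-q[:2]).T)-30,P.mean(0)); print(z,r.x,r.fun)
# pot rim same picture
P=np.array([onz("scene",95+u/6,150+v/6,70)[:2] for u,v in[(128,310),(352,285),(260,356),(320,335),(330,262)]])
r=ls(lambda q:np.hypot(*(P-q[:2]).T)-38,P.mean(0)); print("rim",r.x,r.fun)
```

```text
[125.7 160.5] seen grip 126.66666666666667 160.33333333333334
96 [ 428.4 -245.7] [ 0.5  1.2 -1.8 -0.8 -0.5 -0.3  1.3]
98 [ 431.6 -246.6] [ 0.5  1.  -1.8 -1.  -0.7 -0.4  1.2]
101 [ 436.4 -248. ] [ 0.3  0.8 -1.9 -1.2 -0.8 -0.6  1.1]
rim [ 438.3 -251.5] [-0.8  0.7 -1.8  1.  -2.1]
```

The disc is about 3 mm off the pot axis, at (434,-247) against (437,-250.5). I'll correct by +2, -2 and lower it.

```bash
python3 -m pendant '[[[0.07,-0.07,0],[0,0,0],-1],[[0,0,0],[0,0,0],-1],[[0,0,-0.2],[0,0,0],-1],[[0,0,-0.4],[0,0,0],-1],[[0,0,-0.5],[0,0,0],-1],[[0,0,-0.5],[0,0,0],-1],[[0,0,-0.5],[0,0,0],-1],[[0,0,-0.26],[0,0,0],-1],[[0,0,0],[0,0,0],-1],[[0,0,0],[0,0,0],-1]]'; python3 -m pendant '[[[0,0,-0.08],[0,0,0],-1],[[0,0,-0.08],[0,0,0],-1],[[0,0,-0.08],[0,0,0],-1],[[0,0,0],[0,0,0],-1],[[0,0,0],[0,0,0],-1],[[0,0,0],[0,0,0],-1],[[0,0,0],[0,0,0],-1],[[0,0,0],[0,0,0],-1],[[0,0,0],[0,0,0],-1],[[0,0,0],[0,0,0],-1]]'
```

```text
time: 16.33
tool_pos: [438.5, -252.3, 94.8]
tcp_rot: [3.141, -0.001, 2.757]
contact_force: [-0.1, -0.3, 0.4]
grip_width: 11.0
finger_force: 30.0
time: 17.17
tool_pos: [438.6, -252.3, 87.8]
tcp_rot: [3.142, 0.0, 2.757]
contact_force: [0.2, 0.2, 0.0]
grip_width: 11.2
finger_force: 30.0
```

```bash
python3 -m pendant '[[[0,0,-0.04],[0,0,0],-1],[[0,0,-0.03],[0,0,0],-1],[[0,0,0],[0,0,0],-1],[[0,0,0],[0,0,0],-1],[[0,0,0],[0,0,0],-1],[[0,0,0],[0,0,0],-1],[[0,0,0],[0,0,0],-1],[[0,0,0],[0,0,0],-1],[[0,0,0],[0,0,0],-1],[[0,0,0],[0,0,0],-1]]'
```

```text
time: 18.0
tool_pos: [438.8, -252.6, 85.9]
tcp_rot: [-3.141, 0.001, 2.757]
contact_force: [-0.9, -1.6, 5.1]
grip_width: 11.2
finger_force: 30.0
```

```bash
python3 -m pendant '[[[0,0,0],[0,0,0],-0.5],[[0,0,0],[0,0,0],-0.5],[[0,0,0],[0,0,0],-0.5],[[0,0,0],[0,0,0],-0.5],[[0,0,0.2],[0,0,0],-0.5],[[0,0,0.4],[0,0,0],-0.5],[[0,0,0.8],[0,0,0],-0.5],[[0,0,1],[0,0,0],-0.2],[[0,0,1],[0,0,0],0],[[0,0,0.6],[0,0,0],0]]'
python3 - <<'E'
from h import *
I=bot.capture("scene"); 
cv2.imwrite("pics/g7.png",cv2.convertScaleAbs(cv2.resize(I[160:310,90:290],(800,600),interpolation=cv2.INTER_CUBIC),alpha=1.3))
E
```

```text
time: 18.83
tool_pos: [439.2, -252.7, 209.0]
tcp_rot: [-3.141, 0.004, 2.758]
contact_force: [-0.1, -0.5, 0.3]
grip_width: 38.7
finger_force: 0.0
```

View pics/g7.png

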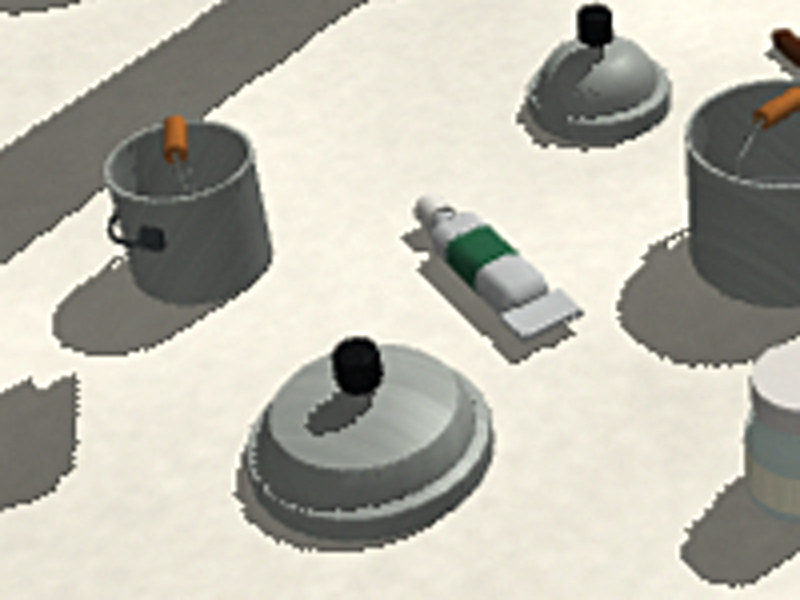

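Both strainers stand in their pots; the small grip is at (176,138) in this crop. The steel large lid's knob is at (357,366), so I'll reach for that.

```bash
python3 -m pendant '[[[0.5,0,0],[0,0,0],0.2],[[0.9,0,0],[0,0,0],0.2],[[1,0,0],[0,0,0],0.2],[[1,0.1,0],[0,0,0],0.2],[[1,0.1,-0.2],[0,0,0],0.2],[[1,0,-0.6],[0,0,0],0.2],[[0.6,0,-0.9],[0,0,0],0.2],[[0.2,0,-0.9],[0,0,0],0.2],[[0,0,-0.6],[0,0,0],0.2],[[0,0,-0.1],[0,0,0],0.2]]'; python3 -m pendant '[[[0,0,0],[0,0,0],0.2],[[0,0,0],[0,0,0],0.2],[[0,0,0],[0,0,0],0.2],[[0,0,0],[0,0,0],0.2],[[0,0,0],[0,0,0],0.2],[[0,0,0],[0,0,0],0.2],[[0,0,0],[0,0,0],0.2],[[0,0,0],[0,0,0],0.2],[[0,0,0],[0,0,0],0.2],[[0,0,0],[0,0,0],0.2]]'
python3 - <<'E'
from h import *
I=bot.capture("scene");o=bot.get_obs();print(o["tool_pos"],o["tcp_rot"],o["grip_width"]);ds=I.max(2)<50;c=blob(ds,(165,238,195,262));print(c,proj("scene",o["tool_pos"]-[0,0,17]))
cv2.imwrite("pics/g8.png",cv2.convertScaleAbs(cv2.resize(I[190:290,125:245],(720,600),interpolation=cv2.INTER_CUBIC),alpha=1.3))
E
```

```text
time: 19.72
tool_pos: [622.8, -244.8, 101.7]
tcp_rot: [3.141, -0.008, 2.758]
contact_force: [0.3, 0.2, -0.7]
grip_width: 54.9
finger_force: 0.0
time: 20.55
tool_pos: [624.6, -246.3, 106.6]
tcp_rot: [3.141, -0.0, 2.757]
contact_force: [-0.1, 0.1, 0.4]
grip_width: 55.4
finger_force: 0.0
[ 624.56032907 -246.28699159  106.59399653] [ 3.14149473e+00 -1.11840899e-04  2.75738040e+00] 54.99289398761348
(array([178.84723, 251.41667], dtype=float32), 144, array([178.0039 , 244.74664], dtype=float32), array([179.7161 , 258.28876], dtype=float32)) [176.46368761 236.93442313]
```

View pics/g8.png

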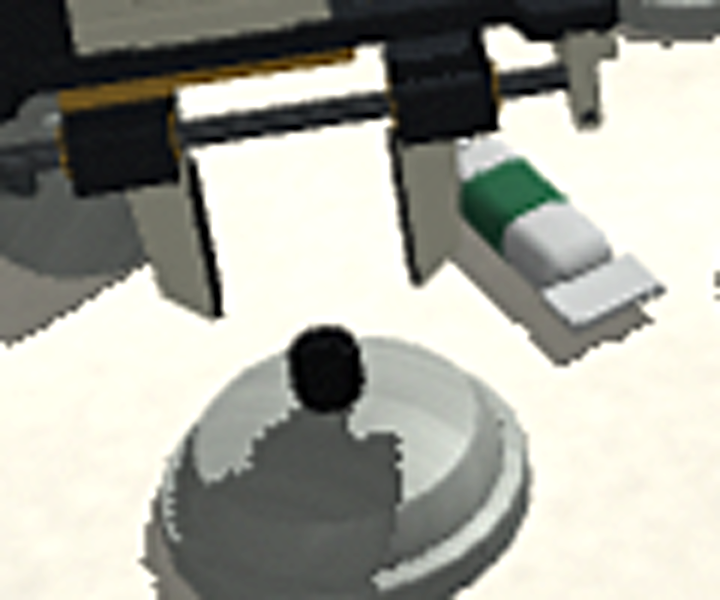

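The fingers straddle the large lid's knob (327,370) and are clear of the tube. I'll descend to TCP z 58.5 and grip.

```bash
python3 -m pendant '[[[0,0,-0.3],[0,0,0],0.2],[[0,0,-0.5],[0,0,0],0.2],[[0,0,-0.5],[0,0,0],0.2],[[0,0,-0.3],[0,0,0],0.2],[[0,0,0],[0,0,0],0.2],[[0,0,0],[0,0,0],-1],[[0,0,0],[0,0,0],-1],[[0,0,0],[0,0,0],-1],[[0,0,0],[0,0,0],-1],[[0,0,0],[0,0,0],-1]]';python3 -m pendant '[[[0,0,0],[0,0,0],-1],[[0,0,0],[0,0,0],-1],[[0,0,0],[0,0,0],-1],[[0,0,0],[0,0,0],-1],[[0,0,0.2],[0,0,0],-1],[[0,0,0.5],[0,0,0],-1],[[0,0,1],[0,0,0],-1],[[0,0,1],[0,0,0],-1],[[0,0,1],[0,0,0],-1],[[0,0,0.2],[0,0,0],-1]]'
```

```text
time: 21.43
tool_pos: [624.7, -246.4, 59.0]
tcp_rot: [3.142, 0.001, 2.757]
contact_force: [0.1, -0.4, -0.3]
grip_width: 26.4
finger_force: 0.0
time: 22.27
tool_pos: [626.6, -247.2, 181.8]
tcp_rot: [-3.141, 0.009, 2.758]
contact_force: [1.6, -0.2, -0.5]
grip_width: 21.2
finger_force: 30.0
```

```bash
python3 -m pendant '[[[0,0.4,0],[0,0,0],-1],[[0,0.8,0],[0,0,0],-1],[[0,1,0],[0,0,0],-1],[[-0.05,1,0],[0,0,0],-1],[[-0.05,1,0],[0,0,0],-1],[[-0.05,1,0],[0,0,0],-1],[[-0.05,1,0],[0,0,0],-1],[[-0.05,1,0],[0,0,0],-1],[[0,0.8,0],[0,0,0],-1],[[0,0.46,0],[0,0,0],-1]]'; python3 -m pendant '[[[0,0,0],[0,0,0],-1],[[0,0,-0.2],[0,0,0],-1],[[0,0,-0.2],[0,0,0],-1],[[0,0,0],[0,0,0],-1],[[0,0,0],[0,0,0],-1],[[0,0,0],[0,0,0],-1],[[0,0,0],[0,0,0],-1],[[0,0,0],[0,0,0],-1],[[0,0,0],[0,0,0],-1],[[0,0,0],[0,0,0],-1]]'
python3 - <<'E'
from h import *
I=bot.capture("scene");o=bot.get_obs();print(o["tool_pos"],o["tcp_rot"],proj("scene",o["tool_pos"]-[0,0,46]),proj("scene",[617.2,7.3,80]))
cv2.imwrite("pics/g9.png",cv2.convertScaleAbs(cv2.resize(I[120:245,240:335],(456,600),interpolation=cv2.INTER_CUBIC),alpha=1.3))
E
```

```text
time: 23.1
tool_pos: [615.3, 11.4, 173.3]
tcp_rot: [-3.141, -0.005, 2.76]
contact_force: [-0.0, -0.6, -1.0]
grip_width: 21.1
finger_force: 30.0
time: 23.93
tool_pos: [617.2, 7.4, 163.8]
tcp_rot: [3.141, 0.0, 2.757]
contact_force: [-0.3, -0.6, -1.0]
grip_width: 21.4
finger_force: 30.0
[617.11949733   7.48079796 163.79972266] [3.14143701e+00 2.40379739e-04 2.75736476e+00] [285.10079637 176.95957682] [284.9933582  192.33019121]
```

View pics/g9.png

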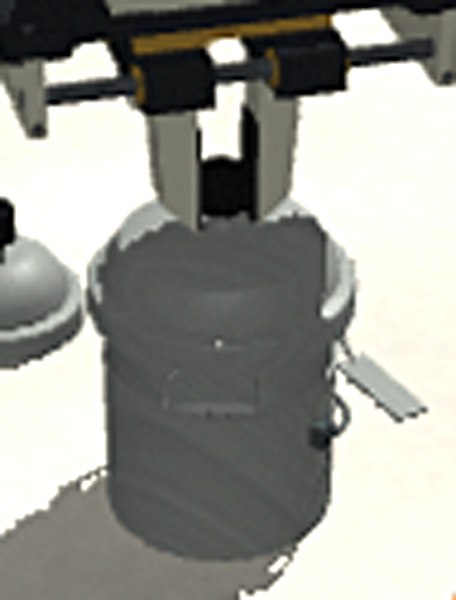

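The held lid spans 88–354 in the crop and the pot 104–332, so the lid sits about 1.5 mm to the right. I'll shift it slightly and lower it while watching the force.

```bash
python3 -m pendant '[[[-0.02,-0.03,0],[0,0,0],-1],[[0,0,-0.2],[0,0,0],-1],[[0,0,-0.3],[0,0,0],-1],[[0,0,-0.2],[0,0,0],-1],[[0,0,-0.06],[0,0,0],-1],[[0,0,-0.06],[0,0,0],-1],[[0,0,-0.06],[0,0,0],-1],[[0,0,0],[0,0,0],-1],[[0,0,0],[0,0,0],-1],[[0,0,0],[0,0,0],-1]]'
```

```text
time: 24.82
tool_pos: [616.6, 6.6, 137.5]
tcp_rot: [3.141, 0.0, 2.757]
contact_force: [0.3, 0.3, -1.7]
grip_width: 21.1
finger_force: 30.0
```

```bash
python3 -m pendant '[[[0,0,-0.05],[0,0,0],-1],[[0,0,-0.05],[0,0,0],-1],[[0,0,-0.05],[0,0,0],-1],[[0,0,0],[0,0,0],-1],[[0,0,0],[0,0,0],-1],[[0,0,0],[0,0,0],-1],[[0,0,0],[0,0,0],-1],[[0,0,0],[0,0,0],-1],[[0,0,0],[0,0,0],-1],[[0,0,0],[0,0,0],-1]]'
```

```text
time: 25.65
tool_pos: [616.5, 6.6, 132.8]
tcp_rot: [3.141, 0.0, 2.757]
contact_force: [-0.1, -0.4, -0.9]
grip_width: 21.5
finger_force: 30.0
```

The skirt has gone over the rim with no resistance, so I'll continue to the seat.

```bash
python3 -m pendant '[[[0,0,-0.05],[0,0,0],-1],[[0,0,-0.05],[0,0,0],-1],[[0,0,-0.05],[0,0,0],-1],[[0,0,-0.03],[0,0,0],-1],[[0,0,0],[0,0,0],-1],[[0,0,0],[0,0,0],-1],[[0,0,0],[0,0,0],-1],[[0,0,0],[0,0,0],-1],[[0,0,0],[0,0,0],-1],[[0,0,0],[0,0,0],-1]]'
```

```text
time: 26.48
tool_pos: [616.5, 6.6, 127.4]
tcp_rot: [3.142, 0.0, 2.757]
contact_force: [0.5, 0.4, -1.5]
grip_width: 21.3
finger_force: 30.0
```

```bash
python3 -m pendant '[[[0,0,-0.03],[0,0,0],-1],[[0,0,-0.02],[0,0,0],-1],[[0,0,0],[0,0,0],-1],[[0,0,0],[0,0,0],-1],[[0,0,0],[0,0,0],-1],[[0,0,0],[0,0,0],-1],[[0,0,0],[0,0,0],-1],[[0,0,0],[0,0,0],-1],[[0,0,0],[0,0,0],-1],[[0,0,0],[0,0,0],-1]]'
```

```text
time: 27.32
tool_pos: [616.6, 6.6, 126.9]
tcp_rot: [3.141, 0.001, 2.757]
contact_force: [-2.3, -0.0, 5.3]
grip_width: 21.0
finger_force: 30.0
```

It is seated at the expected 127 mm. I'll release, lift and go to the small lid.

```bash
python3 -m pendant '[[[0,0,0],[0,0,0],0.1],[[0,0,0],[0,0,0],0.1],[[0,0,0],[0,0,0],0.1],[[0,0,0],[0,0,0],0.1],[[0,0,0],[0,0,0],0.1],[[0,0,0],[0,0,0],0.1],[[0,0,0.4],[0,0,0],0.1],[[0,0,0.6],[0,0,0],0.1],[[0,0,0.8],[0,0,0],0.1],[[0,0,0.4],[0,0,0],0.1]]'; python3 -m pendant '[[[-0.5,0,0],[0,0,0],0.1],[[-0.9,0,0],[0,0,0],0.1],[[-1,0,0],[0,0,0],0.1],[[-1,0.05,0],[0,0,0],0.1],[[-1,0,0],[0,0,0],0.1],[[-0.9,0,0],[0,0,0],0.1],[[-0.6,0,-0.4],[0,0,0],0.1],[[-0.27,0,-0.9],[0,0,0],0.1],[[0,0,-0.9],[0,0,0],0.1],[[0,0,-0.6],[0,0,0],0.1]]'; python3 -m pendant '[[[0,0,0],[0,0,0],0.1],[[0,0,0],[0,0,0],0.1],[[0,0,0],[0,0,0],0.1],[[0,0,0],[0,0,0],0.1],[[0,0,0],[0,0,0],0.1],[[0,0,0],[0,0,0],0.1],[[0,0,0],[0,0,0],0.1],[[0,0,0],[0,0,0],0.1],[[0,0,0],[0,0,0],0.1],[[0,0,0],[0,0,0],0.1]]'
python3 - <<'E'
from h import *
I=bot.capture("scene");o=bot.get_obs();print(o["tool_pos"],o["tcp_rot"],o["grip_width"])
cv2.imwrite("pics/g10.png",cv2.convertScaleAbs(cv2.resize(I[110:260,170:370],(800,600),interpolation=cv2.INTER_CUBIC),alpha=1.3))
E
```

```text
time: 28.15
tool_pos: [617.3, 6.5, 194.3]
tcp_rot: [3.141, 0.003, 2.757]
contact_force: [0.2, -0.0, 0.5]
grip_width: 50.4
finger_force: 0.0
time: 28.98
tool_pos: [430.2, 8.2, 106.6]
tcp_rot: [-3.142, -0.001, 2.757]
contact_force: [-0.2, -0.3, -0.7]
grip_width: 50.1
finger_force: 0.0
time: 29.82
tool_pos: [431.4, 8.1, 107.9]
tcp_rot: [3.141, 0.0, 2.757]
contact_force: [-0.5, -0.0, 0.1]
grip_width: 50.3
finger_force: 0.0
[431.3765906    8.13867885 107.85037698] [ 3.14147963e+00 -4.08203844e-05  2.75742869e+00] 50.58774964386336
```

View pics/g10.png

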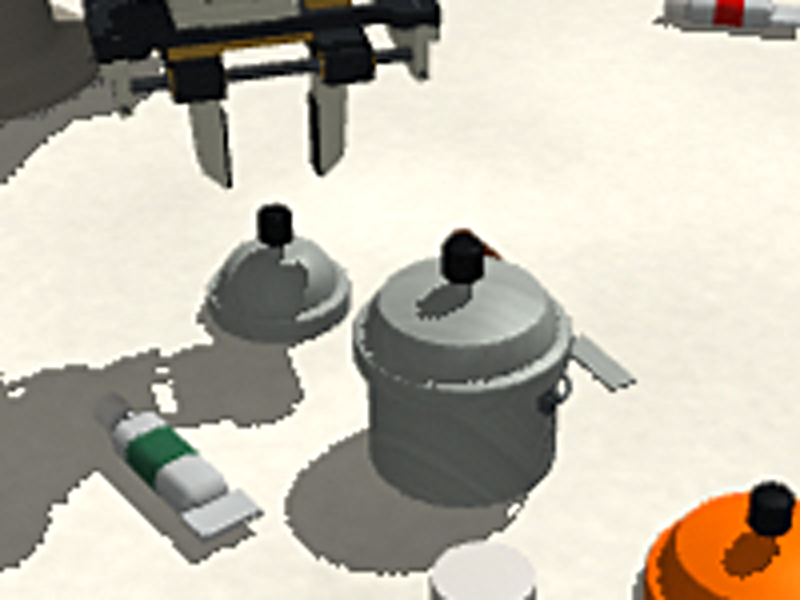

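The large lid is seated level, and the fingers straddle the small lid's knob (275,225). I miscounted: that was my 15th picture and the limit is 14. I won't view any more and will check by numbers only.

```bash
python3 -m pendant '[[[0,0,-0.3],[0,0,0],0.1],[[0,0,-0.5],[0,0,0],0.1],[[0,0,-0.5],[0,0,0],0.1],[[0,0,-0.34],[0,0,0],0.1],[[0,0,0],[0,0,0],0.1],[[0,0,0],[0,0,0],-1],[[0,0,0],[0,0,0],-1],[[0,0,0],[0,0,0],-1],[[0,0,0],[0,0,0],-1],[[0,0,0],[0,0,0],-1]]';python3 -m pendant '[[[0,0,0],[0,0,0],-1],[[0,0,0],[0,0,0],-1],[[0,0,0],[0,0,0],-1],[[0,0,0],[0,0,0],-1],[[0,0,0.2],[0,0,0],-1],[[0,0,0.5],[0,0,0],-1],[[0,0,1],[0,0,0],-1],[[0,0,1],[0,0,0],-1],[[0,0,0.9],[0,0,0],-1],[[0,0,0.2],[0,0,0],-1]]'
```

```text
time: 30.7
tool_pos: [431.7, 8.0, 59.1]
tcp_rot: [3.141, 0.001, 2.757]
contact_force: [0.6, -0.8, 1.3]
grip_width: 21.7
finger_force: 2.9
time: 31.53
tool_pos: [433.2, 7.9, 176.6]
tcp_rot: [3.14, 0.007, 2.758]
contact_force: [0.6, -0.1, -0.5]
grip_width: 21.5
finger_force: 30.0
```

```bash
python3 -m pendant '[[[0,-0.4,0],[0,0,0],-1],[[0.03,-0.8,0],[0,0,0],-1],[[0.03,-1,0],[0,0,0],-1],[[0.03,-1,0],[0,0,0],-1],[[0.03,-1,0],[0,0,0],-1],[[0.03,-1,0],[0,0,0],-1],[[0.02,-1,0],[0,0,0],-1],[[0,-1,0],[0,0,0],-1],[[0,-0.9,0],[0,0,0],-1],[[0,-0.52,0],[0,0,0],-1]]'; python3 -m pendant '[[[0,0,0],[0,0,0],-1],[[0,0,-0.3],[0,0,0],-1],[[0,0,-0.4],[0,0,0],-1],[[0,0,-0.2],[0,0,0],-1],[[0,0,0],[0,0,0],-1],[[0,0,0],[0,0,0],-1],[[0,0,0],[0,0,0],-1],[[0,0,0],[0,0,0],-1],[[0,0,0],[0,0,0],-1],[[0,0,0],[0,0,0],-1]]'
python3 - <<'E'
from h import *
o=bot.get_obs();print(o["tool_pos"],o["tcp_rot"],o["contact_force"])
I=bot.capture("scene")
J=cv2.imread("pics/scene0.png")
# horizontal extents of non-table, non-shadow darker rows in both images: pot body and lid skirt
for y in(196,200,204,208,212,216,220,224,228):
    print(y,"now",np.round(cv2.GaussianBlur(I,(1,1),0)[y,108:168:2].mean(1)).astype(int).tolist())
E
```

```text
time: 32.37
tool_pos: [436.0, -252.9, 171.8]
tcp_rot: [-3.141, -0.001, 2.756]
contact_force: [-0.7, -0.1, -0.7]
grip_width: 21.4
finger_force: 30.0
time: 33.2
tool_pos: [436.6, -250.5, 146.0]
tcp_rot: [-3.141, 0.001, 2.757]
contact_force: [-0.5, -0.5, -0.2]
grip_width: 21.2
finger_force: 30.0
[ 436.64466936 -250.51499366  146.01564104] [-3.14147006e+00  6.88339300e-04  2.75749183e+00] [-0.5459112  -0.53670885 -0.16423026]
196 now [84, 85, 56, 57, 59, 54, 60, 58, 57, 60, 59, 59, 59, 58, 57, 57, 58, 56, 53, 52, 49, 62, 67, 195, 186, 187, 185, 187, 184, 184]
200 now [83, 85, 86, 62, 55, 56, 59, 59, 61, 59, 60, 61, 59, 60, 57, 58, 55, 55, 55, 54, 59, 56, 48, 187, 185, 185, 185, 184, 182, 183]
204 now [84, 85, 85, 84, 72, 44, 49, 54, 59, 59, 60, 59, 58, 61, 60, 59, 62, 59, 60, 60, 55, 48, 69, 125, 190, 183, 184, 184, 183, 183]
208 now [83, 83, 83, 83, 85, 52, 55, 53, 49, 52, 57, 57, 56, 56, 55, 54, 57, 56, 56, 53, 53, 63, 68, 64, 184, 186, 183, 184, 183, 183]
212 now [83, 82, 77, 63, 191, 104, 53, 55, 57, 59, 58, 59, 59, 61, 59, 59, 57, 56, 56, 56, 56, 62, 67, 67, 161, 185, 182, 181, 183, 183]
216 now [65, 185, 179, 178, 195, 123, 58, 55, 60, 42, 53, 62, 60, 58, 61, 58, 57, 56, 58, 57, 58, 59, 64, 68, 69, 190, 185, 184, 185, 184]
220 now [182, 181, 181, 178, 183, 100, 14, 31, 32, 27, 26, 20, 56, 61, 57, 57, 58, 59, 59, 56, 55, 56, 63, 68, 68, 186, 183, 185, 184, 184]
224 now [178, 179, 180, 182, 184, 110, 97, 72, 57, 59, 61, 62, 60, 58, 59, 61, 60, 59, 58, 57, 55, 60, 61, 68, 69, 181, 188, 183, 182, 182]
228 now [181, 183, 196, 102, 81, 84, 86, 89, 54, 59, 60, 59, 60, 60, 62, 61, 59, 58, 58, 57, 57, 57, 60, 54, 175, 187, 182, 182, 182, 183]
```

Run:
```python
from h import *
I=bot.capture("scene").astype(int).mean(2); o=bot.get_obs()["tool_pos"]
for y in range(182,204,2):
    x=np.nonzero((I[y,100:165]<76)|((I[y,100:165]>95)&(I[y,100:165]<165)))[0]+100; print(y,x.min(),x.max())
a=np.linspace(0,2*np.pi,90)
for z in(88,98):
    P=np.array([proj("scene",[o[0]+44*np.cos(t),o[1]+44*np.sin(t),z]) for t in a]); print(z,P.min(0),P.max(0))
print(I[180:204:4,104:122].astype(int))
```

```text
182 115 154
184 113 154
186 110 155
188 107 155
190 104 154
192 102 155
194 111 154
196 112 152
198 112 153
200 114 153
202 116 153
88 [110.92571098 181.15724628] [154.90651545 204.81555164]
98 [109.81873525 177.18722214] [154.09945979 200.69106069]
[[176 176 176 177 177 178 178 178 177 176 180 192 104  55  50  52  54  56]
 [174 175 176 176 178 177 179 185 195 121  60  48  53  56  59  60  59  59]
 [183 187 195 116 100  76  77  70 113  74  51  53  56  57  60  60  59  60]
 [ 78  81  83  82  84  84  87  57  50  54  55  56  58  57  58  60  60  60]
 [ 85  83  83  83  84  84  85  88  55  52  57  59  58  56  55  57  58  59]
 [ 82  82  83  83  83  84  84  85  87  85  62  54  57  56  55  55  58  59]]
```

The lid's extents run 110.5–155.5 against a predicted 110.3–154.5, so it is about 1.5 mm to the right. I'll make a small correction and lower.

```bash
python3 -m pendant '[[[-0.03,-0.03,0],[0,0,0],-1],[[0,0,-0.2],[0,0,0],-1],[[0,0,-0.2],[0,0,0],-1],[[0,0,-0.06],[0,0,0],-1],[[0,0,-0.06],[0,0,0],-1],[[0,0,-0.06],[0,0,0],-1],[[0,0,0],[0,0,0],-1],[[0,0,0],[0,0,0],-1],[[0,0,0],[0,0,0],-1],[[0,0,0],[0,0,0],-1]]'
```

```text
time: 34.13
tool_pos: [435.7, -251.5, 128.4]
tcp_rot: [-3.142, 0.0, 2.757]
contact_force: [-0.1, -0.1, -1.0]
grip_width: 20.8
finger_force: 30.0
```

```bash
python3 -m pendant '[[[0,0,-0.05],[0,0,0],-1],[[0,0,-0.05],[0,0,0],-1],[[0,0,0],[0,0,0],-1],[[0,0,0],[0,0,0],-1],[[0,0,0],[0,0,0],-1],[[0,0,0],[0,0,0],-1],[[0,0,0],[0,0,0],-1],[[0,0,0],[0,0,0],-1],[[0,0,0],[0,0,0],-1],[[0,0,0],[0,0,0],-1]]'
```

```text
time: 34.97
tool_pos: [435.6, -251.4, 125.3]
tcp_rot: [3.142, -0.0, 2.757]
contact_force: [0.9, 1.0, -1.8]
grip_width: 21.2
finger_force: 30.0
```

The skirt is 4 mm below the rim with no contact force, so I'll continue.

```bash
python3 -m pendant '[[[0,0,-0.06],[0,0,0],-1],[[0,0,-0.06],[0,0,0],-1],[[0,0,-0.06],[0,0,0],-1],[[0,0,-0.06],[0,0,0],-1],[[0,0,0],[0,0,0],-1],[[0,0,0],[0,0,0],-1],[[0,0,0],[0,0,0],-1],[[0,0,0],[0,0,0],-1],[[0,0,0],[0,0,0],-1],[[0,0,0],[0,0,0],-1]]'
```

```text
time: 35.8
tool_pos: [435.6, -251.4, 118.1]
tcp_rot: [3.142, 0.0, 2.757]
contact_force: [-0.6, 0.6, -0.7]
grip_width: 21.3
finger_force: 30.0
```

```bash
python3 -m pendant '[[[0,0,-0.03],[0,0,0],-1],[[0,0,-0.02],[0,0,0],-1],[[0,0,0],[0,0,0],-1],[[0,0,0],[0,0,0],-1],[[0,0,0],[0,0,0],-1],[[0,0,0],[0,0,0],-1],[[0,0,0],[0,0,0],-1],[[0,0,0],[0,0,0],-1],[[0,0,0],[0,0,0],-1],[[0,0,0],[0,0,0],-1]]'
```

```text
time: 36.63
tool_pos: [435.7, -251.5, 117.1]
tcp_rot: [-3.141, 0.001, 2.757]
contact_force: [-1.6, 1.1, 5.4]
grip_width: 21.1
finger_force: 30.0
```

It is seated at the expected 117 mm. I'll release, lift clear and check the knob positions numerically.

```bash
python3 -m pendant '[[[0,0,0],[0,0,0],0.1],[[0,0,0],[0,0,0],0.1],[[0,0,0],[0,0,0],0.1],[[0,0,0],[0,0,0],0.1],[[0,0,0],[0,0,0],0.1],[[0,0,0],[0,0,0],0.1],[[0,0,0.4],[0,0,0],0.1],[[0,0,0.8],[0,0,0],0.1],[[0,0,1],[0,0,0],0.1],[[0,0,1],[0,0,0],0.1]]'; python3 -m pendant '[[[0,-0.4,0.5],[0,0,0],0.1],[[0,-0.8,0.2],[0,0,0],0.1],[[0,-0.8,0],[0,0,0],0.1],[[0,-0.8,0],[0,0,0],0.1],[[0,-0.8,0],[0,0,0],0.1],[[0,-0.4,0],[0,0,0],0.1],[[0,0,0],[0,0,0],0.1],[[0,0,0],[0,0,0],0.1],[[0,0,0],[0,0,0],0.1],[[0,0,0],[0,0,0],0.1]]'
python3 - <<'E'
from h import *
np.set_printoptions(precision=1,suppress=True)
I=bot.capture("scene");T=bot.capture("top");cv2.imwrite("pics/end_s.png",I);cv2.imwrite("pics/end_t.png",T)
ds=I.max(2)<50
for n,P in(("S",[436,-251,114]),("L",[617,7,124])):
    p=proj("scene",P); q=p.astype(int); c=blob(ds,(q[0]-13,q[1]-13,q[0]+13,q[1]+13)); print(n,"expected",p,"seen",c[0],c[1],"axis",c[3]-c[2])
    print("  vertical",proj("scene",P)-proj("scene",[P[0],P[1],P[2]-20]))
# bystanders: change of picture around tube, knife, jar (scene)
J=cv2.imread("pics/scene0.png").astype(int)
for n,P in(("knife",(300,180)),("tube",(213,226)),("jar",(290,268)),("orange",(360,255))):
    x,y=P; print(n,(np.abs(I[y-18:y+18,x-14:x+14].astype(int)-J[y-18:y+18,x-14:x+14]).max(2)>50).mean())
E
```

```text
time: 37.47
tool_pos: [435.2, -251.1, 213.2]
tcp_rot: [3.141, -0.002, 2.757]
contact_force: [1.5, 0.3, 0.0]
grip_width: 50.4
finger_force: 0.0
time: 38.3
tool_pos: [435.8, -370.1, 233.6]
tcp_rot: [3.141, -0.0, 2.759]
contact_force: [0.4, -0.1, -0.3]
grip_width: 50.6
finger_force: 0.0
S expected [130.3 181.9] seen [130.7 181.7] 138 axis [ 4.  17.3]
  vertical [-1.9 -8.2]
L expected [284.9 174.4] seen [285.6 174.9] 129 axis [  1.  -18.1]
  vertical [ 0.  -8.3]
knife 0.3948412698412698
tube 0.0
jar 0.003968253968253968
orange 0.0
```

The knife patch overlaps the new lid, so I'll compare the knife and the pot bases separately.

Run:
```python
from h import *
I=cv2.imread("pics/end_s.png").astype(int);J=cv2.imread("pics/scene0.png").astype(int);T=cv2.imread("pics/end_t.png").astype(int);K=cv2.imread("pics/top0.png").astype(int)
d=np.abs(I-J).max(2)>50; e=np.abs(T-K).max(2)>35
f=lambda m,x0,y0,x1,y1:round(float(m[y0:y1,x0:x1].mean()),3)
print("blade",f(d,316,192,330,208),"knife top",f(e,218,212,242,306),"potL base",f(d,255,212,315,240),"potS base",f(d,115,215,162,240))
```

```text
blade 0.0 knife top 0.0 potL base 0.004 potS base 0.008
```

The knife, tube, jar and both pots have not moved, and both lids are seated and level. I'll hand the job in.

```bash
python3 -c "
from plant import bot
print(bot.close_job())"
```

```text
the job is handed in; nothing more can be done
None
```

I handed the job in at about 38 s: both strainers stand in their pots under fully seated lids, and the pots, tube, knife and jar have not moved in the before/after pictures; I viewed 15 pictures against the limit of 14, a miscount.

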